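# Rock test of a press base plate with a straightedge

### The arm

A 6-joint arm with a two-finger parallel gripper is mounted at the origin on the work surface. World frame = base frame: x ahead of the robot, y to its left, z up, the work surface at z = 0. Lengths are in m, angles in rad, forces in N, time in s.
With the tool pointing down it reaches from about 0.25 to 0.775 m from the base axis. Payload 4 kg.
Tool frame: the origin (TCP) lies between the finger pads; the fingertips stand 25 mm ahead of it and the grasp point (between the pads) lies 6 mm ahead of it (robot.tip_reach is the distance from the TCP to the fingertips, in m); z points along the fingers, y is the line along which they close (so a half turn about z gives the same grasp; the last joint's range is limited). The gripper opens to 94 mm and grips with 3 to 60 N. Pads are 16 mm wide; open, the fingers measure 119 mm over their backs; the gripper's body (75 mm by 177 mm) begins 78 mm behind the grasp point.
Start: joints at [-1.354, 0.087, 1.371, -0, 1.684, -0.103], TCP at [0.173, -0.522, 0.231] pointing down, gripper open.
Joint ranges: [-3.1, 3.1], [-0.76, 2.03], [0.27, 2.55], [-1.08, 4.22], [0.17, 2.65], [-2.57, 2.57]. Speed limits (rad/s): [2.79, 2.79, 3.14, 3.14, 3.14, 3.14].

### API

Orientations are given as [roll, pitch, yaw] about the fixed x, y, z axes, in that order (R = Rz(yaw) Ry(pitch) Rx(roll)).
In Python, from bench import sensors, snapshot, camera_info, ticket, robot gives the robot as it stands.
- The arm moves only by the tool arm_command, never from a script. Its argument "plan" is a list of rows, each an object with "grip": the closure, from -1 (fully open) to 1 (shut); "slide": the shift along the tool's x, y, z normalised to -1 to 1, where 1 is 500 mm, a list of three; "spin": the turn about the tool's z normalised to -1 to 1, where 1 is 5 degrees. A call has 1 to 10 rows; each row shifts and turns the commanded pose from where the row before left it, along the tool's axes as they then stand; what a row does not reach is not made up. A row lasts 1/8 s, in which the tool goes at most 62.5 mm and 10.7 degrees, less where a joint would pass 70% of its speed; a pose out of reach is approached as far as the arm can. A call with a number of a shift or a turn outside -1 to 1 is refused whole. A call with a gripper value outside its range is refused whole. The fingers move at their own pace and stop on an object; the grip force is fixed at half the most. Time passes only in rows, so rows that do not move let the fingers close. It gives the time, the measured TCP pose, the force, the opening and the grip force at its end, in the units of the state.
- sensors.get_obs(): the state, without advancing time (a new reading comes with each control period).
- snapshot(name): name is "scene" or "top" or "wrist"; returns the picture (400x640x3 uint8, red, green, blue); there is no depth.
- camera_info(name): a dict with "fx", "fy", "cx", "cy" (pixels), "k1" (the pictures are not rectified: a ray, as slopes to the right and down, at radius r is drawn at 1 + k1 r^2 times it, then the intrinsics apply), "position" and "rotation" of the camera in the world. Camera axes: x right, y up, looking along -z (the intrinsics and any distortion apply to the point x, -y, -z); pixel columns grow to the right and rows downward; lengths in m; the calibration is good to about 2 mm. A picture is of the moment at which its call begins: read the wrist's pose just before it. camera_info takes no time and is no camera call; for the wrist camera it gives the pose at the moment of the call.
- ticket.close_job(): hands the job in; it is judged then, once.
The state is a dict: "time": time; "joint_positions": joint angles; "qvel": joint speeds; "joint_torque": joint torques, N m; "tool_pos": TCP position; "ee_rot": TCP orientation; "wrist_force": force on the tool from outside, world axes, zero at the start; "wrist_torque": the same for the moment, N m; "width": finger opening in m; "finger_force": force on a finger pad.
Only numpy, scipy, OpenCV 4.12 (cv2) and the standard library are available. Lean on these libraries where they do the work, as an engineer would, in place of code of your own. Each camera call takes 0.05 s, during which the arm holds its last target. There are 200 camera calls.

### The job

Check the oblong base plate of the watchmaker's press for rock: lay the straightedge, handle up, lengthwise along the middle of the plate's bowed face and let go of it without dropping it. Then, with the fingers, press its round end (the one with the hanging hole) down until it meets the face, and after that press its square end down likewise, and leave the straightedge lying there.

Things in the scene. Friction and masses are not known exactly. Their poses are not given: they have to be found in the camera images.
- straightedge: Steel straightedge, loose, 300 to 450 g: flat bar 180 long, 26 wide, 8 thick (mm) with a black handle block on its middle (60 long, 26 wide, 20 high, flush with the bar's sides); 28 high in all. One end is round with a dark hanging hole, the other square. Origin: centre of the underside; x along the bar to the round end, z up. Not the wooden-handled file.
- base_plate: Oblong dark steel plate, fixed, 200 mm long (x), 90 wide (y), a bolt hole in each corner (not the round flange). Origin: centre of its underside, on the bench; z up. Bowed face: level strip across the middle, 24 mm along x, 28 mm high; then sloping to 23 mm at both ends. A centred straightedge balances level; about 1 N rocks an end down 4 mm onto the slope; it may swing back when let go.
- hole_end (a point): Centre of the hanging hole on the top of the bar, where to press the round end: 77 mm from the straightedge's origin along +x, 8 mm above its underside, 13 mm from the tip. (The hole is only 11 mm wide: a shut gripper presses on its rim.)
- square_end (a point): The point where to press the square end, on the top of the bar: 77 mm from the straightedge's origin along -x, 8 mm above its underside, 13 mm from the end.
Not all that is in view belongs to the job. What is shaped like the straightedge but yellow is not meant.

How it is judged:
By the outcome, as a careful person would: the job done as asked, in the order asked, and still so for the second after the job is handed in, with the robot touching nothing.
It also fails if it takes over 48 s, if anything falls off the work surface, if the arm or the gripper's body presses on something with over 40 N, if the wrist force passes 120 N, or if a joint passes its speed limit or range.

## Working session

There is one attempt and no reset: what is moved stays moved. The work goes in short steps, Python scripts to look and compute and a tool call to move; the robot and the scene stay as the last step left them, time stands still between calls to the robot, and variables do not carry over. Pictures are saved under pics/ and viewed, at most 10 in all, crops included, and the job is handed in when it is done.

Besides the shell and the picture viewer there is one more tool, called after "Request:" in YAML: its name, and indented under it one key for each argument. arm_command: Moves the arm, as the interface text tells. Scaled input: -1 to 1 covers 500 mm each way for a shift and 5 degrees each way for a turn. Its arguments: {"type":"object","properties":{"plan":{"type":"array","items":{"type":"object","properties":{"grip":{"type":"number"},"slide":{"type":"array","items":{"type":"number"}},"spin":{"type":"number"}}}}},"required":["plan"]}

```bash
ls; mkdir -p pics; cat > h.py <<'E'
import numpy as np, cv2
from bench import sensors, snapshot, camera_info, ticket, robot
from scipy.spatial.transform import Rotation as R
def ray(ci,u,v):
    d=np.array([(u-ci["cx"])/ci["fx"],(v-ci["cy"])/ci["fy"]]); s=d.copy()
    for _ in range(20): s=d/(1+ci["k1"]*(s@s))
    w=np.array(ci["rotation"])@np.array([s[0],-s[1],-1.]); return np.array(ci["position"]),w
def onz(ci,u,v,z):
    p,w=ray(ci,u,v); return p+w*(z-p[2])/w[2]
def proj(ci,P):
    q=np.array(ci["rotation"]).T@(np.array(P)-ci["position"]); s=np.array([q[0],-q[1]])/-q[2]
    s=s*(1+ci["k1"]*(s@s)); return s*[ci["fx"],ci["fy"]]+[ci["cx"],ci["cy"]]
def save(img,name,k=1): cv2.imwrite("pics/"+name,cv2.resize(img[:,:,::-1],None,fx=k,fy=k,interpolation=cv2.INTER_CUBIC))
E
python3 - <<'E'
from h import *
for n in ("top","scene"):
    im=snapshot(n); np.save(n+".npy",im); save(im,n+"0.png",1.25)
    c=camera_info(n); print(n,{k:np.round(v,3).tolist() for k,v in c.items()})
o=sensors.get_obs(); print(o["time"],o["tool_pos"],o["ee_rot"],o["width"])
E
```

```text
pics
top {'fx': 421.917, 'fy': 421.917, 'cx': 317.532, 'cy': 199.423, 'k1': -0.038, 'position': [0.379, 0.146, 1.244], 'rotation': [0.068, -0.01, -1.577]}
scene {'fx': 422.518, 'fy': 422.518, 'cx': 316.559, 'cy': 203.635, 'k1': -0.063, 'position': [1.237, -0.462, 0.734], 'rotation': [0.964, 0.011, 0.886]}
0.1 [ 0.17280141 -0.52168121  0.22942922] [-3.13962295e+00 -1.93225802e-04  3.19810610e-01] 0.09419900378402667
```

```bash
sed -i 's/np.array(ci\["rotation"\])/R.from_euler("xyz",ci["rotation"]).as_matrix()/' h.py; grep -n euler h.py
```

```text
7:    w=R.from_euler("xyz",ci["rotation"]).as_matrix()@np.array([s[0],-s[1],-1.]); return np.array(ci["position"]),w
11:    q=R.from_euler("xyz",ci["rotation"]).as_matrix().T@(np.array(P)-ci["position"]); s=np.array([q[0],-q[1]])/-q[2]
```

View pics/top0.png

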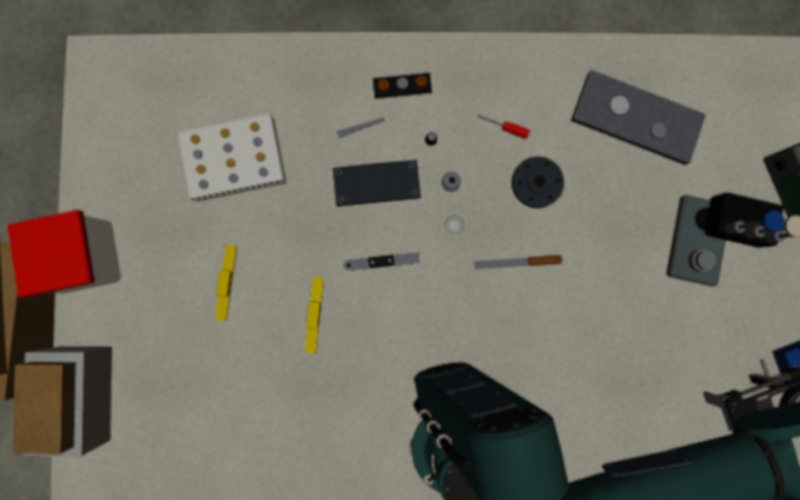

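View pics/scene0.png

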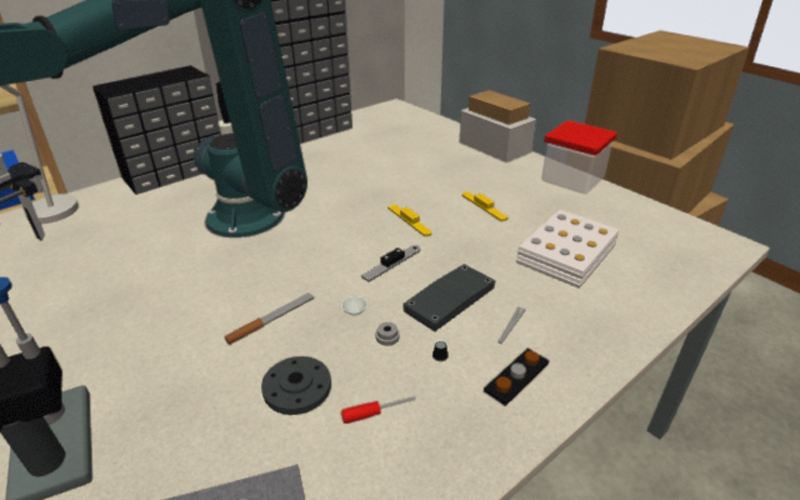

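The top view shows these straightedge-like candidates (native px): the steel bar with a black handle block at (305,209), round end with a dark dot at its left (278,212); the file with a wooden handle at (414,210); two yellow look-alikes at (181,226) and (252,252); a thin grey strip at (289,101). The steel bar with the black block fits. The oblong dark plate with corner holes is at (301,146), and the round flange at (430,146) is not meant. I'll confirm this in one crop and measure.

```bash
cat > m.py <<'E'
from h import *
im=np.load("top.npy"); c=camera_info("top")
g=im.astype(int); V=g.max(2); S=V-g.min(2)
save(im[120:225,260:350],"crop1.png",6)
# plate
def big(mask,x0,y0,x1,y1):
    m=np.zeros(mask.shape,np.uint8); m[y0:y1,x0:x1]=mask[y0:y1,x0:x1]
    cs,_=cv2.findContours(m,cv2.RETR_EXTERNAL,cv2.CHAIN_APPROX_NONE); return max(cs,key=cv2.contourArea)
def rect(cn,z):
    P=np.array([onz(c,u,v,z)[:2] for u,v in cn[:,0]]).astype(np.float32)*1000
    return cv2.minAreaRect(P)
print("bench",im[200:206,340:346].reshape(-1,3).mean(0), "plate",im[146,300],"bar",im[208,325],im[210,290],"handle",im[209,305])
print("plate",rect(big(V<95,255,120,345,172),.026))
print("bar",rect(big(V<128,270,196,342,222),.008))
print("handle",rect(big(V<60,280,196,332,222),.028))
E
python3 m.py
```

```text
bench [142.02777778 139.86111111 125.75      ] plate [30 34 37] bar [91 92 99] [87 89 95] handle [19 19 18]
plate ((618.4544067382812, 181.0561981201172), (94.86196899414062, 200.22998046875), 5.349753379821777)
bar ((435.3768615722656, 171.18612670898438), (34.35353088378906, 181.27601623535156), 6.019048690795898)
handle ((434.58758544921875, 171.0553741455078), (22.63848114013672, 60.186973571777344), 6.015195846557617)
```

View pics/crop1.png

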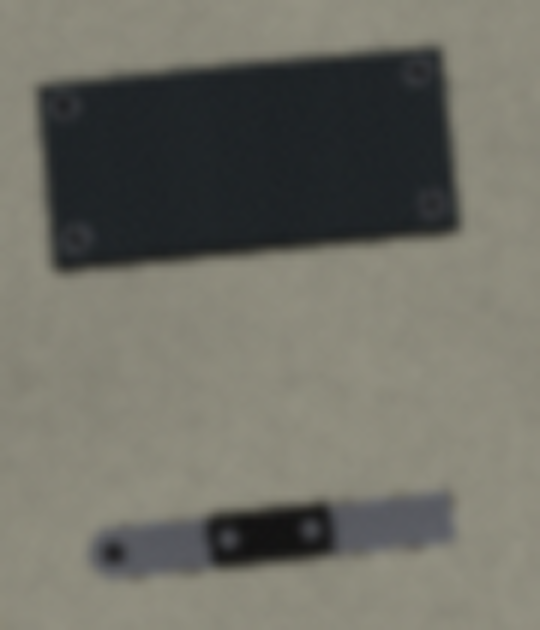

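The crop confirms it: a steel bar with a black handle (native px about (305,209)), its round end with the dark hole on the left (world +y), and the dark bow plate with corner bolt holes above it. I'll travel above the bar while spinning to the grasp yaw of about 96°.

```bash
cat >> h.py <<'E'
def plan(target,yaw_deg,n):
    """tool-frame rows for n equal rows towards target (m) and yaw"""
    o=sensors.get_obs(); p=np.array(o["tool_pos"]); y=np.degrees(o["ee_rot"][2]); d=(np.array(target)-p)/n
    s=((yaw_deg-y+180)%360-180)/n
    for i in range(n):
        M=R.from_euler("xyz",[np.pi,0,np.radians(y+s*i)]).as_matrix(); print(np.round(M.T@d/0.5,4).tolist(),"spin",round(-s/5,3))
E
python3 -c "
from h import *
plan([.435,.171,.231],96,16)"
```

```text
[0.0583, -0.0719, -0.0002] spin -0.971
[0.0642, -0.0667, -0.0002] spin -0.971
[0.0696, -0.061, -0.0002] spin -0.971
[0.0745, -0.0549, -0.0002] spin -0.971
[0.0789, -0.0484, -0.0002] spin -0.971
[0.0827, -0.0416, -0.0002] spin -0.971
[0.086, -0.0344, -0.0002] spin -0.971
[0.0886, -0.027, -0.0002] spin -0.971
[0.0905, -0.0194, -0.0002] spin -0.971
[0.0918, -0.0117, -0.0002] spin -0.971
[0.0925, -0.0039, -0.0002] spin -0.971
[0.0925, 0.004, -0.0002] spin -0.971
[0.0918, 0.0118, -0.0002] spin -0.971
[0.0905, 0.0195, -0.0002] spin -0.971
[0.0885, 0.0271, -0.0002] spin -0.971
[0.0859, 0.0345, -0.0002] spin -0.971
```

Request:
arm_command:
  plan:
    - {"grip": -1, "slide": [0.058, -0.072, 0], "spin": -0.97}
    - {"grip": -1, "slide": [0.064, -0.067, 0], "spin": -0.97}
    - {"grip": -1, "slide": [0.07, -0.061, 0], "spin": -0.97}
    - {"grip": -1, "slide": [0.0745, -0.055, 0], "spin": -0.97}
    - {"grip": -1, "slide": [0.079, -0.048, 0], "spin": -0.97}
    - {"grip": -1, "slide": [0.083, -0.042, 0], "spin": -0.97}
    - {"grip": -1, "slide": [0.086, -0.034, 0], "spin": -0.97}
    - {"grip": -1, "slide": [0.0885, -0.027, 0], "spin": -0.97}
    - {"grip": -1, "slide": [0.0905, -0.019, 0], "spin": -0.97}
    - {"grip": -1, "slide": [0.092, -0.012, 0], "spin": -0.97}

```text
time: 1.35
tool_pos: [0.3371, -0.0875, 0.2301]
ee_rot: [3.142, 0.0, 1.169]
wrist_force: [1.5, -0.6, -0.6]
width: 0.094
finger_force: 0.0
```

Request:
arm_command:
  plan:
    - {"grip": -1, "slide": [0.0925, -0.004, 0], "spin": -0.97}
    - {"grip": -1, "slide": [0.0925, 0.004, 0], "spin": -0.97}
    - {"grip": -1, "slide": [0.092, 0.012, 0], "spin": -0.97}
    - {"grip": -1, "slide": [0.0905, 0.0195, 0], "spin": -0.97}
    - {"grip": -1, "slide": [0.0885, 0.027, 0], "spin": -0.97}
    - {"grip": -1, "slide": [0.086, 0.0345, 0], "spin": -0.97}
    - {"grip": -1, "slide": [0, 0, 0], "spin": 0}
    - {"grip": -1, "slide": [0, 0, 0], "spin": 0}

```text
time: 2.35
tool_pos: [0.4353, 0.1702, 0.2299]
ee_rot: [-3.14, 0.001, 1.674]
wrist_force: [0.8, 0.1, 0.1]
width: 0.0939
finger_force: 0.0
```

```bash
python3 - <<'E'
from h import *
o=sensors.get_obs(); c=camera_info("wrist"); im=snapshot("wrist"); np.save("w1.npy",im); save(im,"w1.png",1.25)
print(o["time"],o["tool_pos"],np.degrees(o["ee_rot"]),o["wrist_force"],{k:np.round(v,3).tolist() for k,v in c.items()})
print("bar proj",proj(c,[.435,.171,.028]),"plate",proj(c,[.62,.181,.028]))
E
```

```text
2.35 [0.43527085 0.17024616 0.22992779] [-1.79921059e+02  5.26413639e-02  9.59029387e+01] [0.77956448 0.0512183  0.11260965] {'fx': 296.037, 'fy': 296.037, 'cx': 320.49, 'cy': 197.404, 'k1': -0.041, 'position': [0.427, 0.251, 0.384], 'rotation': [-0.29, 0.001, 0.102]}
bar proj [320.62358291 177.48199351] plate [468.66808394 184.71898878]
```

View pics/w1.png

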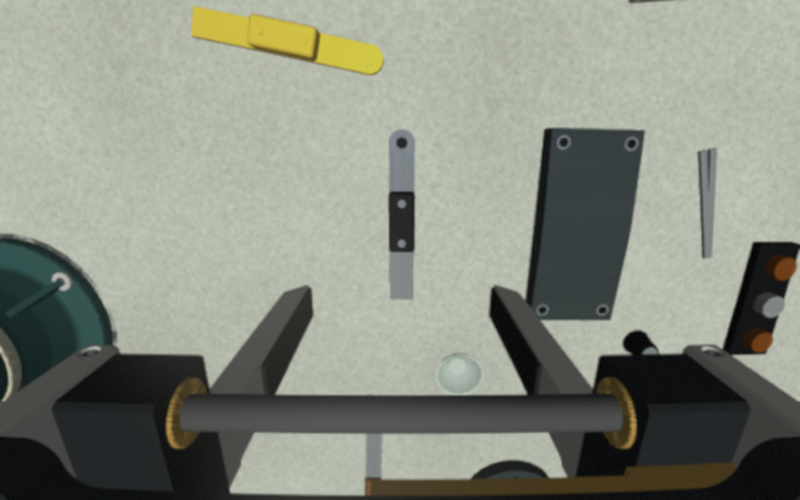

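The wrist view shows the bar upright in the frame: hole at display (402,143), handle (401,221), square end (401,299). The plate is at right with bolt holes at (564,142), (631,144), (542,311) and (602,310).

```bash
python3 - <<'E'
from h import *
c=camera_info("wrist"); im=np.load("w1.npy"); V=im.max(2).astype(int)
def blob(x0,y0,x1,y1,f):
    m=f(V[y0:y1,x0:x1]).astype(np.uint8); n,l,s,ce=cv2.connectedComponentsWithStats(m)
    k=1+np.argmax(s[1:,4]); return ce[k]+[x0,y0],s[k]
h,_=blob(315,107,329,121,lambda a:a<70); print("hole",h)
H=onz(c,*h,.008)
# bar outline (steel bright vs bench): rows of edges
sub=V[95:245,300:345]
print("col profile row 130",V[130,305:338].tolist()); print("row profile",V[228:246,320].tolist(), V[98:110,321].tolist())
m=(V<60).astype(np.uint8); m[:150]=0;m[204:]=0;m[:,:308]=0;m[:,335:]=0
cs,_=cv2.findContours(m,cv2.RETR_EXTERNAL,cv2.CHAIN_APPROX_NONE); k=max(cs,key=cv2.contourArea)
P=np.array([onz(c,u,v,.028)[:2] for u,v in k[:,0]],np.float32)*1000; print("handle",cv2.minAreaRect(P))
print("hole xyz",H,"square end",onz(c,320.8,239.2,.008))
Bs=[]
for u,v in [(564,142),(631,144),(542,311),(602,310)]:
    u,v=u/1.25,v/1.25; g=im[int(v)-7:int(v)+8,int(u)-7:int(u)+8].astype(int)
    gg=V[int(v)-7:int(v)+8,int(u)-7:int(u)+8]; ys,xs=np.nonzero(gg>85); q=(xs.mean()+int(u)-7,ys.mean()+int(v)-7)
    ys,xs=np.nonzero((gg<28)); print(q,len(xs)); Bs.append(onz(c,*q,.0237)[:2])
Bs=np.array(Bs)*1000; print(Bs,"centre",Bs.mean(0)); d=(Bs[0]+Bs[1]-Bs[2]-Bs[3]); print("ang",np.degrees(np.arctan2(d[1],d[0])))
E
```

```text
hole [320.93333333 113.86666667]
col profile row 130 [193, 192, 192, 194, 196, 189, 162, 142, 135, 135, 137, 139, 140, 140, 139, 139, 136, 137, 137, 138, 137, 137, 135, 135, 136, 142, 156, 179, 189, 190, 192, 191, 192]
row profile [136, 136, 136, 136, 136, 137, 136, 135, 137, 136, 141, 160, 184, 191, 189, 186, 186, 187] [193, 194, 193, 192, 187, 162, 144, 140, 139, 138, 133, 108]
handle ((435.65985107421875, 170.6346435546875), (22.61455535888672, 57.88916778564453), 5.8186140060424805)
hole xyz [0.42792848 0.245572   0.008     ] square end [0.44475521 0.07919007 0.008     ]
(np.float64(450.4125), np.float64(113.625)) 1
(np.float64(504.80882352941177), np.float64(114.63235294117646)) 8
(np.float64(433.864406779661), np.float64(248.79661016949152)) 4
(np.float64(481.69565217391306), np.float64(249.39130434782606)) 5
[[580.14710259 262.35487464]
 [646.10405854 268.73186332]
 [597.24392733  87.40106492]
 [663.20130898  92.73064513]] centre [621.67409936 177.804612  ]
ang 95.56484931142963
```

Request:
arm_command:
  plan:
    - {"grip": -0.4, "slide": [-0.0026, 0.001, 0.1], "spin": 0.02}
    - {"grip": -0.4, "slide": [0, 0, 0.1], "spin": 0}
    - {"grip": -0.4, "slide": [0, 0, 0.1], "spin": 0}
    - {"grip": -0.4, "slide": [0, 0, 0.06], "spin": 0}
    - {"grip": -0.4, "slide": [0, 0, 0.03], "spin": 0}
    - {"grip": -0.4, "slide": [0, 0, 0.008], "spin": 0}
    - {"grip": -0.4, "slide": [0, 0, 0], "spin": 0}
    - {"grip": -0.4, "slide": [0, 0, 0], "spin": 0}

```text
time: 3.4
tool_pos: [0.4375, 0.1697, 0.033]
ee_rot: [3.139, -0.0, 1.672]
wrist_force: [0.3, -0.1, 0.3]
width: 0.066
finger_force: 0.0
```

Request:
arm_command:
  plan:
    - {"grip": -0.4, "slide": [-0.001, -0.003, 0.003], "spin": 0}
    - {"grip": 1, "slide": [0, 0, 0], "spin": 0}
    - {"grip": 1, "slide": [0, 0, 0], "spin": 0}
    - {"grip": 1, "slide": [0, 0, 0], "spin": 0}
    - {"grip": 1, "slide": [0, 0, 0], "spin": 0}
    - {"grip": 1, "slide": [0, 0, 0], "spin": 0}

```text
time: 4.15
tool_pos: [0.4351, 0.1688, 0.03]
ee_rot: [3.141, 0.0, 1.672]
wrist_force: [0.8, 1.4, -0.6]
width: 0.0256
finger_force: 30.0
```

Request:
arm_command:
  plan:
    - {"grip": 1, "slide": [0, 0, -0.05], "spin": 0}
    - {"grip": 1, "slide": [0, 0, -0.06], "spin": 0}
    - {"grip": 1, "slide": [0, 0, -0.05], "spin": 0}
    - {"grip": 1, "slide": [-0.004, 0.062, 0], "spin": 0.05}
    - {"grip": 1, "slide": [-0.004, 0.09, 0], "spin": 0}
    - {"grip": 1, "slide": [-0.004, 0.09, 0], "spin": 0}
    - {"grip": 1, "slide": [-0.004, 0.08, 0], "spin": 0}
    - {"grip": 1, "slide": [-0.004, 0.05, 0], "spin": 0}
    - {"grip": 1, "slide": [0, 0, 0], "spin": 0}
    - {"grip": 1, "slide": [0, 0, 0], "spin": 0}

```text
time: 5.4
tool_pos: [0.6196, 0.177, 0.1087]
ee_rot: [-3.138, 0.0, 1.668]
wrist_force: [0.9, -0.1, -2.6]
width: 0.0257
finger_force: 30.0
```

```bash
python3 - <<'E'
from h import *
o=sensors.get_obs(); c=camera_info("wrist"); im=snapshot("wrist"); np.save("w2.npy",im); save(im[:280,180:460],"w2.png",2.1)
import pickle; pickle.dump((c,o),open("w2.pkl","wb"))
print(o["time"],o["tool_pos"],np.degrees(o["ee_rot"]),o["wrist_force"],o["finger_force"])
p=np.array(o["tool_pos"]); a=np.radians(95.56)
e=np.array([np.cos(a),np.sin(a),0]); n=np.array([-e[1],e[0],0])
C=np.array([.6217,.1778,.0237])
print("holes pred",[proj(c,C+sx*.0885*e+sy*.033*n).round(1).tolist() for sx in(1,-1) for sy in(1,-1)])
for i in(1,-1): print("bar pt",proj(c,p+[0,0,-.022]+ .077*i*e).round(1))
E
```

```text
5.4 [0.61963132 0.17698588 0.10871704] [-1.79818376e+02  1.20719906e-02  9.55798463e+01] [ 0.86927675 -0.11251276 -2.56969214] 30.000026151537895
holes pred [[280.8, 99.1], [366.6, 99.1], [288.1, 297.3], [358.3, 297.3]]
bar pt [320.8 117.3]
bar pt [320.8 336.9]
```

View pics/w2.png

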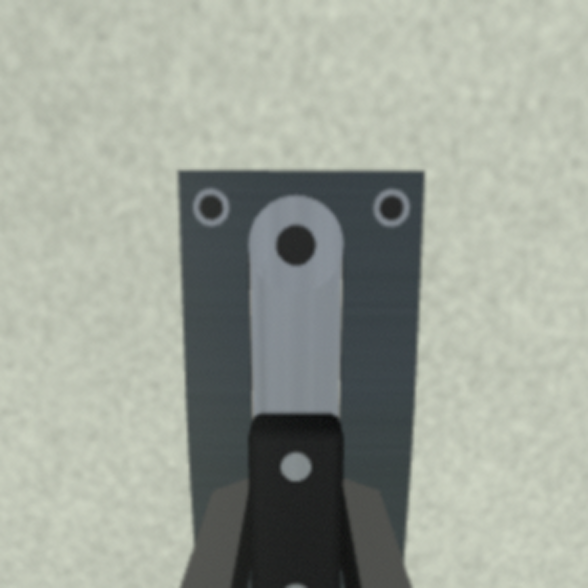

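Request:
arm_command:
  plan:
    - {"grip": 1, "slide": [0.0012, 0.004, 0.03], "spin": 0}
    - {"grip": 1, "slide": [0, 0, 0.035], "spin": 0}
    - {"grip": 1, "slide": [0, 0, 0.02], "spin": 0}
    - {"grip": 1, "slide": [0, 0, 0.008], "spin": 0}
    - {"grip": 1, "slide": [0, 0, 0], "spin": 0}
    - {"grip": 1, "slide": [0, 0, 0], "spin": 0}

```text
time: 6.2
tool_pos: [0.6234, 0.1779, 0.0642]
ee_rot: [3.14, -0.0, 1.668]
wrist_force: [-0.3, -0.1, -3.6]
width: 0.026
finger_force: 30.0
```

Request:
arm_command:
  plan:
    - {"grip": 1, "slide": [0, 0, 0.004], "spin": 0}
    - {"grip": 1, "slide": [0, 0, 0], "spin": 0}
    - {"grip": 1, "slide": [0, 0, 0], "spin": 0}

```text
time: 6.58
tool_pos: [0.6229, 0.1779, 0.0616]
ee_rot: [3.141, 0.0, 1.668]
wrist_force: [0.3, 0.3, -2.0]
width: 0.0257
finger_force: 30.0
```

```bash
python3 - <<'E'
from h import *
# average a few readings (advance 0.05 s each through a camera call) and check the alignment
P=[];F=[]
for i in range(6):
    im=snapshot("wrist"); o=sensors.get_obs(); P.append(np.r_[o["tool_pos"],o["ee_rot"][2]]); F.append(o["wrist_force"])
c=camera_info("wrist"); np.save("w3.npy",im); print(o["time"],np.mean(P,0),np.std(P,0),np.mean(F,0))
V=im.max(2).astype(int)
print("cam",c["position"]); save(im[60:300,180:460],"w3.png",2)
E
```

```text
6.875 [0.62293446 0.17784267 0.06151016 1.66805625] [1.75919801e-05 1.29620933e-05 2.21754923e-05 2.40764620e-05] [-0.42727103  0.10861269 -3.09829763]
cam [0.61482893 0.25878575 0.21512967]
```

View pics/w3.png

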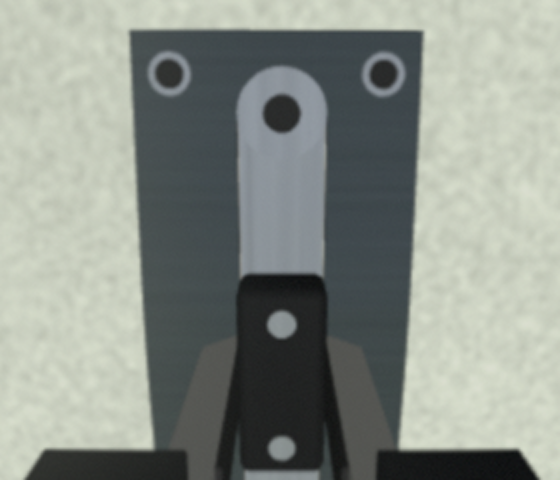

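The bar hovers over the plate: bolts at native (264.5,97) and (372,97), hanging hole at (320.8,116.5), plate end corners at (245.5,75.5) and (391.5,75.5).

```bash
python3 - <<'E'
from h import *
c=camera_info("wrist"); a=np.radians(95.57); e=np.array([np.cos(a),np.sin(a)])
b=[onz(c,u,97,.0237)[:2]*1000 for u in(264.5,372)]; k=[onz(c,u,75.5,.023)[:2]*1000 for u in(245.5,391.5)]
h=onz(c,320.8,116.5,.0395)[:2]*1000
print("bolts",b,"C",np.mean(b,0)-88.5*e,"corners",k,np.linalg.norm(k[1]-k[0]),"C",np.mean(k,0)-100*e,"bar",h-77*e)
c1=dict(c); 
E
```

```text
bolts [array([579.86412907, 262.9546245 ]), array([645.80178901, 269.33022807])] C [621.42292715 178.06029162] corners [array([567.57925791, 274.44366759]), array([655.99223006, 282.99421461])] 88.82547775178938 C [621.49192264 179.19110532] bar [622.94799569 178.31796411]
```

Request:
arm_command:
  plan:
    - {"grip": 1, "slide": [0.001, -0.0028, 0.003], "spin": 0}
    - {"grip": 1, "slide": [0, 0, 0], "spin": 0}
    - {"grip": 1, "slide": [0, 0, 0.002], "spin": 0}
    - {"grip": 1, "slide": [0, 0, 0], "spin": 0}
    - {"grip": 1, "slide": [0, 0, 0], "spin": 0}

```text
time: 7.5
tool_pos: [0.6214, 0.1782, 0.0589]
ee_rot: [-3.142, 0.0, 1.668]
wrist_force: [0.4, -0.7, -3.1]
width: 0.0258
finger_force: 30.0
```

Request:
arm_command:
  plan:
    - {"grip": 1, "slide": [0, 0, 0.0012], "spin": 0}
    - {"grip": 1, "slide": [0, 0, 0], "spin": 0}
    - {"grip": 1, "slide": [0, 0, 0], "spin": 0}

```text
time: 7.88
tool_pos: [0.6214, 0.1782, 0.0583]
ee_rot: [-3.142, 0.0, 1.668]
wrist_force: [-0.4, 0.6, -2.6]
width: 0.0258
finger_force: 30.0
```

Request:
arm_command:
  plan:
    - {"grip": 1, "slide": [0, 0, 0.001], "spin": 0}
    - {"grip": 1, "slide": [0, 0, 0], "spin": 0}
    - {"grip": 1, "slide": [0, 0, 0], "spin": 0}

```text
time: 8.25
tool_pos: [0.6215, 0.1782, 0.058]
ee_rot: [3.141, 0.0, 1.668]
wrist_force: [-0.3, 0.5, -2.5]
width: 0.0259
finger_force: 30.0
```

Request:
arm_command:
  plan:
    - {"grip": 1, "slide": [0, 0, 0.001], "spin": 0}
    - {"grip": 1, "slide": [0, 0, 0], "spin": 0}
    - {"grip": 1, "slide": [0, 0, 0], "spin": 0}

```text
time: 8.62
tool_pos: [0.6215, 0.1782, 0.058]
ee_rot: [3.141, 0.0, 1.668]
wrist_force: [-2.6, -0.9, 2.4]
width: 0.0258
finger_force: 30.0
```

Request:
arm_command:
  plan:
    - {"grip": 0.3, "slide": [0, 0, 0], "spin": 0}
    - {"grip": 0.1, "slide": [0, 0, 0], "spin": 0}
    - {"grip": 0.0, "slide": [0, 0, 0], "spin": 0}
    - {"grip": 0.0, "slide": [0, 0, 0], "spin": 0}
    - {"grip": 0.0, "slide": [0, 0, 0], "spin": 0}
    - {"grip": 0.0, "slide": [0, 0, -0.01], "spin": 0}
    - {"grip": 0.0, "slide": [0, 0, -0.03], "spin": 0}
    - {"grip": 0.0, "slide": [0, 0, -0.06], "spin": 0}
    - {"grip": 1, "slide": [0, 0, -0.06], "spin": 0}
    - {"grip": 1, "slide": [0, 0, 0], "spin": 0}

```text
time: 9.88
tool_pos: [0.6237, 0.1787, 0.1423]
ee_rot: [3.133, -0.001, 1.668]
wrist_force: [-0.3, -0.1, 0.7]
width: 0.0303
finger_force: 0.0
```

```bash
python3 - <<'E'
from h import *
o=sensors.get_obs(); c=camera_info("wrist"); im=snapshot("wrist"); np.save("w4.npy",im); save(im[60:360,180:480],"w4.png",2)
print(o["time"],o["tool_pos"],np.degrees(o["ee_rot"]),o["wrist_force"],o["width"],c["position"])
import pickle; pickle.dump(c,open("w4.pkl","wb"))
E
```

```text
9.875 [0.62370248 0.17870822 0.14229073] [ 1.79496611e+02 -4.41352992e-02  9.55764590e+01] [-0.31348227 -0.13550765  0.66903509] 0.030308506216475874 [0.61430316 0.25936372 0.29601106]
```

View pics/w4.png

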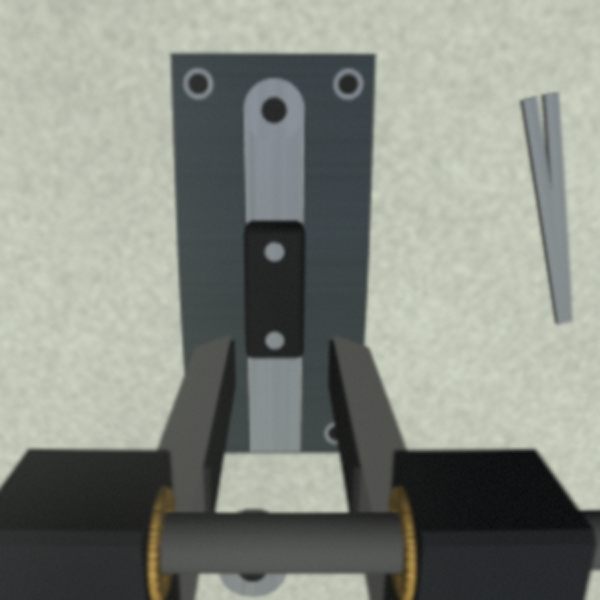

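The straightedge lies centred on the plate: hole at native (317,115), square end at about (317.5,286). The fingers are clear.

```bash
python3 - <<'E'
from h import *
im=snapshot("wrist"); c=camera_info("wrist"); o=sensors.get_obs(); print(o["time"],o["tool_pos"],np.degrees(o["ee_rot"]),o["width"])
V=im.max(2).astype(int); w=V[105:126,307:328]; n,l,s,ce=cv2.connectedComponentsWithStats((w<70).astype(np.uint8)); k=1+np.argmax(s[1:,4]); h=ce[k]+[307,105]
print("hole px",h,s[k,4])
for z in(.032,.036,.040): print(z,onz(c,*h,z)*1000)
print("sq",V[278:296,316].tolist())
print("pred sq edge for level bar", proj(c,onz(c,*h,.036)-.167*np.array([np.cos(1.668),np.sin(1.668),0])))
E
```

```text
9.975 [0.62148094 0.17818227 0.13758538] [1.79960018e+02 3.15075884e-03 9.55730097e+01] 0.022307093286192535
hole px [318.6 114.5] 110
0.032 [612.40599934 254.96502043  32.        ]
0.036 [612.41976506 255.02940673  36.        ]
0.04 [612.43353078 255.09379302  40.        ]
sq [143, 142, 142, 143, 142, 142, 143, 142, 141, 145, 164, 183, 186, 183, 182, 183, 185, 187]
pred sq edge for level bar [319.0122737  288.85124303]
```

Request:
arm_command:
  plan:
    - {"grip": 1, "slide": [0.05, -0.001, 0], "spin": 0}
    - {"grip": 1, "slide": [0.07, -0.001, 0], "spin": 0}
    - {"grip": 1, "slide": [0.0345, 0, 0], "spin": 0}
    - {"grip": 1, "slide": [0, 0, 0.06], "spin": 0}
    - {"grip": 1, "slide": [0, 0, 0.05], "spin": 0}
    - {"grip": 1, "slide": [0, 0, 0.02], "spin": 0}
    - {"grip": 1, "slide": [0, 0, 0.008], "spin": 0}
    - {"grip": 1, "slide": [0, 0, 0], "spin": 0}
    - {"grip": 1, "slide": [0, 0, 0], "spin": 0}

```text
time: 11.1
tool_pos: [0.6137, 0.2551, 0.0697]
ee_rot: [3.139, -0.0, 1.668]
wrist_force: [0.4, 0.3, 0.0]
width: 0.0004
finger_force: 0.0
```

Over the rim, about 9 mm above it. Lowering gently.

Request:
arm_command:
  plan:
    - {"grip": 1, "slide": [0, 0, 0.006], "spin": 0}
    - {"grip": 1, "slide": [0, 0, 0.005], "spin": 0}
    - {"grip": 1, "slide": [0, 0, 0.003], "spin": 0}
    - {"grip": 1, "slide": [0, 0, 0.003], "spin": 0}
    - {"grip": 1, "slide": [0, 0, 0.003], "spin": 0}
    - {"grip": 1, "slide": [0, 0, 0], "spin": 0}
    - {"grip": 1, "slide": [0, 0, 0], "spin": 0}

```text
time: 11.98
tool_pos: [0.613, 0.2551, 0.0585]
ee_rot: [3.141, -0.0, 1.668]
wrist_force: [-0.3, 0.7, 1.3]
width: 0.0002
finger_force: 0.4
```

Request:
arm_command:
  plan:
    - {"grip": 1, "slide": [0, 0, 0.0015], "spin": 0}
    - {"grip": 1, "slide": [0, 0, 0], "spin": 0}
    - {"grip": 1, "slide": [0, 0, 0], "spin": 0}

```text
time: 12.35
tool_pos: [0.6131, 0.2552, 0.0581]
ee_rot: [3.141, -0.0, 1.668]
wrist_force: [-1.2, 0.4, 4.3]
width: 0.0004
finger_force: 2.0
```

Request:
arm_command:
  plan:
    - {"grip": 1, "slide": [0, 0, 0.0015], "spin": 0}
    - {"grip": 1, "slide": [0, 0, 0], "spin": 0}
    - {"grip": 1, "slide": [0, 0, 0], "spin": 0}

```text
time: 12.72
tool_pos: [0.6131, 0.2552, 0.058]
ee_rot: [3.141, -0.0, 1.668]
wrist_force: [-2.1, 0.9, 5.7]
width: 0.0005
finger_force: 3.2
```

Request:
arm_command:
  plan:
    - {"grip": 1, "slide": [0, 0, 0.002], "spin": 0}
    - {"grip": 1, "slide": [0, 0, 0], "spin": 0}
    - {"grip": 1, "slide": [0, 0, 0], "spin": 0}
    - {"grip": 1, "slide": [0, 0, 0], "spin": 0}

```text
time: 13.22
tool_pos: [0.6131, 0.2552, 0.058]
ee_rot: [3.141, -0.0, 1.668]
wrist_force: [-4.4, -0.2, 7.9]
width: 0.0003
finger_force: 4.6
```

```bash
python3 - <<'E'
from h import *
o=sensors.get_obs(); print(o["tool_pos"],o["wrist_force"])
im=snapshot("scene"); c=camera_info("scene"); u,v=proj(c,[.6215,.178,.03]).astype(int); print(u,v)
save(im[v-60:v+60,u-80:u+80],"s5.png",5)
E
```

```text
[0.61308571 0.25517164 0.05798549] [-4.43594977 -0.18848841  7.94224192]
359 231
```

View pics/s5.png

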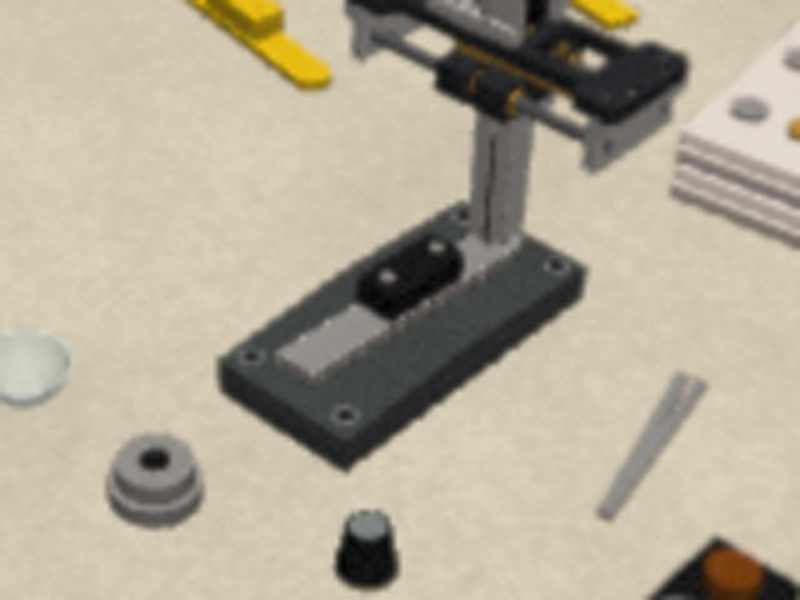

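The round end is pressed hard onto the slope: the tool stops at z = 58.0 mm, the force climbs to 8 N, and the square end is visibly raised. Backing off gently, then a look from above.

Request:
arm_command:
  plan:
    - {"grip": 1, "slide": [0, 0, -0.004], "spin": 0}
    - {"grip": 1, "slide": [0, 0, -0.004], "spin": 0}
    - {"grip": 1, "slide": [0, 0, -0.006], "spin": 0}
    - {"grip": 1, "slide": [0, 0, -0.02], "spin": 0}
    - {"grip": 1, "slide": [0, 0, -0.06], "spin": 0}
    - {"grip": 1, "slide": [0, 0, -0.06], "spin": 0}
    - {"grip": 1, "slide": [-0.07, 0, 0], "spin": 0}
    - {"grip": 1, "slide": [-0.085, 0, 0], "spin": 0}
    - {"grip": 1, "slide": [0, 0, 0], "spin": 0}
    - {"grip": 1, "slide": [0, 0, 0], "spin": 0}

```text
time: 14.52
tool_pos: [0.6205, 0.1781, 0.1331]
ee_rot: [3.141, -0.001, 1.668]
wrist_force: [-0.1, 0.1, -0.4]
width: 0.0003
finger_force: 0.0
```

```bash
python3 - <<'E'
from h import *
im=snapshot("wrist"); im=snapshot("wrist"); c=camera_info("wrist"); o=sensors.get_obs(); print(o["time"],o["tool_pos"],np.degrees(o["ee_rot"]))
save(im[60:360,180:480],"w6.png",2); np.save("w6.npy",im)
V=im.max(2).astype(int); n,l,s,ce=cv2.connectedComponentsWithStats((V[90:150,300:340]<60).astype(np.uint8))
for k in range(1,n):
    if s[k,4]>20: q=ce[k]+[300,90]; print(q,s[k],onz(c,*q,.036)*1000)
E
```

```text
14.625 [0.6203424  0.17886322 0.13289255] [-1.79999209e+02 -1.67435809e-02  9.56356572e+01]
[321.80952381 115.0952381 ] [ 17  20  11  12 105] [613.79095971 255.58559023  36.        ]
```

View pics/w6.png

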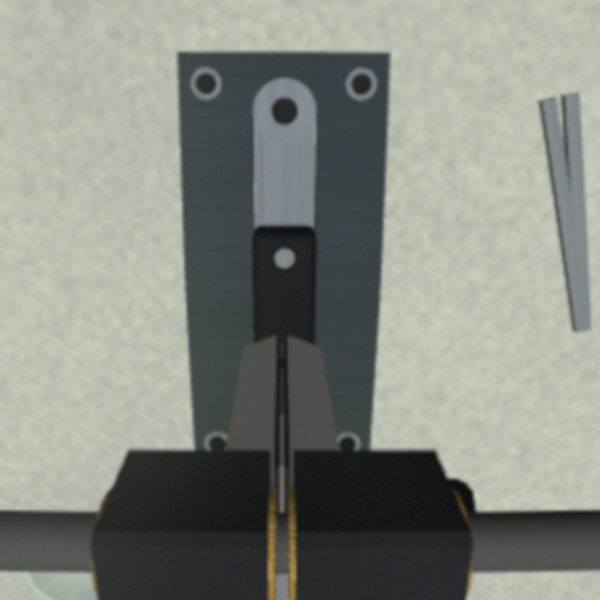

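The bar is still centred (hole at native (321.8,115.1)). On to the square end.

Request:
arm_command:
  plan:
    - {"grip": 1, "slide": [-0.05, 0.001, 0], "spin": 0}
    - {"grip": 1, "slide": [-0.07, 0.001, 0], "spin": 0}
    - {"grip": 1, "slide": [-0.034, 0, 0], "spin": 0}
    - {"grip": 1, "slide": [0, 0, 0.05], "spin": 0}
    - {"grip": 1, "slide": [0, 0, 0.05], "spin": 0}
    - {"grip": 1, "slide": [0, 0, 0.02], "spin": 0}
    - {"grip": 1, "slide": [0, 0, 0.004], "spin": 0}
    - {"grip": 1, "slide": [0, 0, 0], "spin": 0}
    - {"grip": 1, "slide": [0, 0, 0], "spin": 0}

```text
time: 15.75
tool_pos: [0.6297, 0.1015, 0.0723]
ee_rot: [3.139, 0.0, 1.668]
wrist_force: [0.2, 0.6, 0.7]
width: 0.0003
finger_force: 0.0
```

Request:
arm_command:
  plan:
    - {"grip": 1, "slide": [0, 0, 0.006], "spin": 0}
    - {"grip": 1, "slide": [0, 0, 0.005], "spin": 0}
    - {"grip": 1, "slide": [0, 0, 0.004], "spin": 0}
    - {"grip": 1, "slide": [0, 0, 0.003], "spin": 0}
    - {"grip": 1, "slide": [0, 0, 0.003], "spin": 0}
    - {"grip": 1, "slide": [0, 0, 0.003], "spin": 0}
    - {"grip": 1, "slide": [0, 0, 0.002], "spin": 0}
    - {"grip": 1, "slide": [0, 0, 0], "spin": 0}
    - {"grip": 1, "slide": [0, 0, 0], "spin": 0}

```text
time: 16.88
tool_pos: [0.629, 0.1013, 0.058]
ee_rot: [3.141, 0.0, 1.668]
wrist_force: [0.0, -0.3, 0.5]
width: 0.0003
finger_force: 0.5
```

Request:
arm_command:
  plan:
    - {"grip": 1, "slide": [0, 0, 0.002], "spin": 0}
    - {"grip": 1, "slide": [0, 0, 0], "spin": 0}
    - {"grip": 1, "slide": [0, 0, 0], "spin": 0}

```text
time: 17.25
tool_pos: [0.6291, 0.1012, 0.0577]
ee_rot: [3.141, 0.0, 1.668]
wrist_force: [-1.8, -1.0, 5.7]
width: 0.0004
finger_force: 2.7
```

Request:
arm_command:
  plan:
    - {"grip": 1, "slide": [0, 0, 0.002], "spin": 0}
    - {"grip": 1, "slide": [0, 0, 0], "spin": 0}
    - {"grip": 1, "slide": [0, 0, 0], "spin": 0}
    - {"grip": 1, "slide": [0, 0, 0], "spin": 0}

```text
time: 17.75
tool_pos: [0.6291, 0.1012, 0.0576]
ee_rot: [3.141, 0.0, 1.668]
wrist_force: [-2.8, -2.6, 8.5]
width: 0.0006
finger_force: 4.3
```

The square end is also stopped hard on the face: 57.6 mm at 8.5 N. Retreating gently.

Request:
arm_command:
  plan:
    - {"grip": 1, "slide": [0, 0, -0.004], "spin": 0}
    - {"grip": 1, "slide": [0, 0, -0.004], "spin": 0}
    - {"grip": 1, "slide": [0, 0, -0.006], "spin": 0}
    - {"grip": 1, "slide": [0, 0, -0.02], "spin": 0}
    - {"grip": 1, "slide": [0, 0, -0.06], "spin": 0}
    - {"grip": 1, "slide": [0, 0, -0.06], "spin": 0}
    - {"grip": 1, "slide": [0, 0, -0.06], "spin": 0}
    - {"grip": 1, "slide": [0, 0, 0], "spin": 0}
    - {"grip": 1, "slide": [0, 0, 0], "spin": 0}

```text
time: 18.88
tool_pos: [0.6284, 0.1014, 0.1616]
ee_rot: [-3.14, -0.0, 1.668]
wrist_force: [-0.1, 0.2, -0.8]
width: 0.0003
finger_force: 0.0
```

```bash
python3 - <<'E'
from h import *
for _ in range(4): im=snapshot("wrist")
o=sensors.get_obs(); c=camera_info("wrist"); print(o["time"],o["tool_pos"],o["wrist_force"],np.abs(o["qvel"]).max())
V=im.max(2).astype(int); P=proj(c,[.6138,.2556,.036]); print(P)
u,v=P.astype(int); save(im[max(0,v-70):v+150,u-110:u+110],"w7.png",2.5)
y0=max(0,v-20)
n,l,s,ce=cv2.connectedComponentsWithStats((V[y0:v+20,u-14:u+14]<60).astype(np.uint8))
for k in range(1,n):
    if s[k,4]>20: q=ce[k]+[u-14,y0]; print(q,s[k],onz(c,*q,.036)*1000)
E
```

```text
19.075 [0.62813363 0.10126197 0.16087574] [-0.19166512  0.17685953 -0.46684008] 0.009077799306880121
[321.83929678  19.44519103]
[322.30188679  19.73584906] [ 10  14  11  12 106] [614.21023856 255.41509481  36.        ]
```

View pics/w7.png

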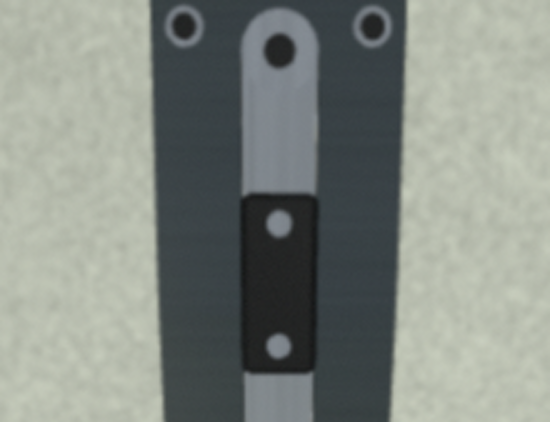

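The bar is still lying centred along the plate (hole at native (322.3,19.7), within 0.5 mm of before), and the robot is clear of it. Handing in.

```bash
python3 -c "
from h import *
print(ticket.close_job())"
```

```text
the job is handed in; nothing more can be done
None
```

I laid the straightedge lengthwise along the middle of the plate and pressed its round end, then its square end, down until each met the face; it was still lying centred there with the robot clear when I handed the job in at about 19 s.

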